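Move the battery from the charging dock to the bath lantern

TASK

The power is out: press the blue battery standing in the white charging dock so that its push-push catch lets go and it pops up, then lift it out, leaving the dock's carriage up. Stand it in the empty bay of the orange lantern and press it down until the catch there holds it down by itself, then let go. Press gently, never with more than 24 newtons on the dock or the lantern, and leave the other toiletries where they are.

Things in the scene. Friction and masses are not known exactly. Their poses are not given: they have to be found in the camera images.
- battery_mid (a point): centre of the battery: upright blue block, 24 mm along its x, 40 mm along y, 85 mm along z (up), black top, yellow band, 0.1 to 0.25 kg; fits either way round. Grip it across the 24 mm. At the start it stands in the dock, caught down, about 19 mm showing above the rim ; popped up, 55 mm shows.
- dock: white charging dock, fixed, 100 x 100 mm, 85 mm high; origin on the work surface under the centre of its bay, z up. The bay is a vertical well open at the top, 28 mm along the dock's x, 44 mm along its y.
- dock_rim (a point): centre of the mouth of the dock's well, 85 mm above the dock's origin, with a 3 mm lead-in chamfer all round
- dock_floor (a point): centre of the top face of the dock's spring carriage, on which the battery stands loose: 55 mm above the dock's origin when up, about 19 mm when caught down (start). Pressing it about 6 mm farther down and letting go frees it to rise to the top within a second or two; spring and buffer as in the lantern.
- lantern: orange lantern, fixed, 100 mm along its x, from -50 to +150 mm along its y, 85 mm high; origin on the work surface under the centre of its bay, z up. Its lamp, 72 mm across, stands on top centred at y = +100 mm, up to 137 mm above the origin.
- lantern_rim (a point): centre of the mouth of the lantern's well, 85 mm above its origin. The well is like the dock's: 28 mm along x, 44 mm along y, 3 mm chamfer. Empty at the start, carriage up, so a battery set in it first stands 55 mm above the rim and must be pressed down some 32 to 47 mm to catch.
- lantern_floor (a point): centre of the top face of the lantern's carriage: 55 mm above its origin when up. Spring 6 N, rising to 8 N. The catch holds it 26 to 40 mm down (unseen, differs per lantern), once pressed 6 mm past that and let go. From 4 mm past that a rubber buffer adds 2.5 N per mm: a press of 14 to 18 N catches; over 24 N is too hard. Pressed again the same way it pops up.
- lota: bystander, to be left alone: steel water pot 110 mm across, 100 mm high; origin under its centre
- saucer: bystander, to be left alone: blue ceramic soap saucer, 110 mm across, 22 mm high; origin under its centre
- comb: bystander, to be left alone: wooden comb lying flat, 40 x 150 mm, 8 mm high; origin under its centre
- brush_holder: bystander, to be left alone: green plastic toothbrush cup, 72 mm across, 160 mm high with its brushes; origin under its centre
- oil_bottle: bystander, to be left alone: amber oil bottle, 52 mm across, 150 mm high; origin under its centre
- pumice: bystander, to be left alone: reddish scrubbing stone, 60 mm across, 32 mm high; origin under its centre
- tumbler: bystander, to be left alone: steel tumbler, 72 mm across, 100 mm high; origin under its centre
Not all that is in view belongs to the job. Of the things that look like the part that bears battery_mid, the smallest one is meant.

How it is judged:
On the way, in this order (a step that is already met when the one before it is completed fails the run):
1. the dock's carriage has popped up with the battery standing on it (z of dock_floor in the frame of dock above 0.052 m and z of battery_mid in the frame of dock below 0.103 m and horizontal distance between battery_mid and dock below 0.008 m), for 0.1 s.
2. the battery stands in the lantern's bay (z of battery_mid in the frame of lantern below 0.103 m and horizontal distance between battery_mid and lantern below 0.008 m and angle between battery_mid's own z axis and vertical below 0.15 rad), for 0.1 s.
At the end, for the whole second after the job is handed in: The battery stands upright in the lantern's bay (centre within 6 mm of the bay's axis, tilt under 0.12 rad) and the catch holds the carriage more than 22 mm down with nothing touching the battery; the dock's carriage is up (less than 5 mm below its top position) (z of battery_mid in the frame of lantern below 0.0765 m and horizontal distance between battery_mid and lantern below 0.006 m and angle between battery_mid's own z axis and vertical below 0.12 rad and z of lantern_floor in the frame of lantern below 0.033 m and z of dock_floor in the frame of dock above 0.05 m and contact force between the fingers and battery below 0.2 N).
It fails at once if the battery is pressed against the dock with more than 24 N (contact force between battery and dock above 24 N).
It fails at once if the battery is pressed against the lantern with more than 24 N (contact force between battery and lantern above 24 N).
It fails at once if a bystander is moved more than 20 mm (distance of any of lota, saucer, comb, brush_holder, oil_bottle, pumice, tumbler from where it was at the start of the episode above 0.02 m).
It also fails if it takes over 54 s, if anything falls off the work surface, if the arm or the gripper's body presses on something with over 40 N, if the wrist force passes 120 N, or if a joint passes its speed limit or range.

ROBOT

A 7-joint arm with a two-finger parallel gripper is mounted at the origin on the work surface. World frame = base frame: x ahead of the robot, y to its left, z up, the work surface at z = 0. Lengths are in m, angles in rad, forces in N, time in s.
With the tool pointing down it reaches from about 0.4 to 0.85 m from the base axis. Payload 10.4 kg.
Tool frame: the origin (TCP) lies at the very end of the fingers, on their centre line; the grasp point (between the pads) lies 19 mm behind it; z points along the fingers, y is the line along which they close (so a half turn about z gives the same grasp; the last joint's range is limited). The gripper opens to 87 mm and grips with 3 to 60 N. Pads are 19 mm wide; open, the fingers measure 117 mm over their backs; the gripper's body (75 mm by 190 mm) begins 51 mm behind the grasp point.
Start: joints at [1.258, 0.332, -0.065, 1.46, 0.022, 1.35, -0.088], TCP at [0.179, -0.599, 0.223] pointing down, gripper open.
Joint ranges: [-2.6, 2.6], [-0.5, 2.12], [-1.47, 1.34], [0.16, 2.42], [-1.27, 4.41], [0.06, 2.06], [-2.6, 2.6]. Speed limits (rad/s): [2.22, 2.22, 2.79, 2.79, 3.14, 3.14, 3.14].

INTERFACE

Orientations are given as a unit quaternion [x, y, z, w].
In Python, from bench import * gives the robot as it stands.
- The arm moves only by the tool step_arm, never from a script. Its arguments are lists of equal length, an entry for each row: "delta_pos": the shift along the world's x, y, z in units of 25 mm (1.0 is 25 mm), a list of three; "turn": the turn about the world's z in units of 0.12 rad (1.0 is 0.12 rad). In form: {"delta_pos": [[tx, ty, tz], ...], "turn": [turn, ...]}. A call has 1 to 12 rows; each row shifts and turns the commanded pose from where the row before left it; what a row does not reach is not made up. A row lasts 1/10 s, in which the tool goes at most 50 mm and 8.59 degrees, less where a joint would pass 70% of its speed; a pose out of reach is approached as far as the arm can. A call with a number of a shift or a turn outside -1 to 1 is refused whole. A call with a gripper value outside its range is refused whole. "grip" is the closure, from 0 (fully open) to 1 (shut), set as the call begins (left out, the last holds). The fingers move at their own pace and stop on an object; "newtons" is the grip in N (left out, the last holds). Time passes only in rows, so rows that do not move let the fingers close. It gives the time, the measured TCP pose, the force, the opening and the grip force at its end, in the units of the state.
- read_state(): the state, without advancing time (a new reading comes with each control period).
- camera(name): name is "scene" or "top" or "wrist"; returns a dict with "image" (420x560x3 uint8, red, green, blue), "z_map" (420x560 float32, m along the optical axis (not along the pixel's ray), 0 where there is no reading), "mtx" (3x3 intrinsics, pixels), "dist" ([k1, k2, p1, p2, k3] as OpenCV has them; the pictures are not rectified), "view" (4x4, takes a point from world to camera coordinates). Camera axes: x right, y up, looking along -z (the intrinsics and any distortion apply to the point x, -y, -z); pixel columns grow to the right and rows downward; lengths in m; the calibration is good to about 2 mm. A picture is of the moment at which its call begins.
- close_job(): hands the job in; it is judged then, once.
The state is a dict: "time": time; "joint_positions": joint angles; "joint_vel": joint speeds; "joint_torque": joint torques, N m; "ee_pos": TCP position; "eef_rot": TCP orientation; "ft_force": force on the tool from outside, world axes, zero at the start; "torque": the same for the moment, N m; "width": finger opening in m; "grip_force": force on a finger pad.
Only numpy, scipy, OpenCV 4.12 (cv2) and the standard library are available. Lean on these libraries where they do the work, as an engineer would, in place of code of your own. Each camera call takes 0.05 s, during which the arm holds its last target. There are 200 camera calls.

## Working session

There is one attempt and no reset: what is moved stays moved. The work goes in short steps, Python scripts to look and compute and a tool call to move; the robot and the scene stay as the last step left them, time stands still between calls to the robot, and variables do not carry over. Pictures are saved under pics/ and viewed, at most 10 in all, crops included, and the job is handed in when it is done.

Besides the shell and the picture viewer there is one more tool, called after "Emit:" in YAML: its name, and indented under it one key for each argument. step_arm: Moves the arm, as the interface text tells. Shifts and turns lie within -1 to 1; 1 stands for 25 mm of shift or 0.12 rad of turn. Its arguments: {"type":"object","properties":{"delta_pos":{"type":"array"},"turn":{"type":"array"},"grip":{"type":"number"},"newtons":{"type":"number"}},"required":["delta_pos","turn"]}

```bash
mkdir -p pics
cat > h.py <<'E'
from bench import *
import numpy as np, cv2
def cloud(c):
    z=c["z_map"].astype(float); h,w=z.shape
    u,v=np.meshgrid(np.arange(w),np.arange(h))
    p=cv2.undistortPoints(np.stack([u,v],-1).reshape(-1,1,2).astype(np.float64),np.array(c["mtx"]),np.array(c["dist"])).reshape(h,w,2)
    P=np.stack([p[...,0]*z,-p[...,1]*z,-z,np.ones_like(z)],-1)
    W=P@np.linalg.inv(np.array(c["view"])).T
    return W[...,:3], z>0
E
python3 - <<'E'
from h import *
for n in("top","scene"):
    c=camera(n); cv2.imwrite(f"pics/{n}0.png",c["image"][...,::-1]); W,ok=cloud(c)
    np.savez(f"{n}0.npz",W=W,ok=ok,img=c["image"],mtx=c["mtx"],dist=c["dist"],view=c["view"])
    print(n,np.linalg.inv(c["view"])[:3,3].round(3))
s=read_state();print({k:np.round(v,3) for k,v in s.items()})
E
```

```text
top [ 0.48  -0.015  1.157]
scene [ 1.126 -0.935  0.952]
{'time': np.float64(0.1), 'joint_positions': array([ 1.258,  0.333, -0.065,  1.461,  0.022,  1.35 , -0.089]), 'joint_vel': array([ 0.001, -0.   , -0.001, -0.002, -0.001,  0.   ,  0.001]), 'joint_torque': array([ 2.0000e-03, -6.2454e+01,  2.5000e-02, -3.9072e+01, -6.1000e-02,
        3.7000e-02,  0.0000e+00]), 'ee_pos': array([ 0.179, -0.599,  0.222]), 'eef_rot': array([ 0.99 ,  0.144, -0.   , -0.001]), 'ft_force': array([-0.078, -0.865,  0.17 ]), 'torque': array([-0.028,  0.018, -0.038]), 'grip_force': np.float64(0.0), 'width': np.float64(0.087)}
```

View pics/top0.png

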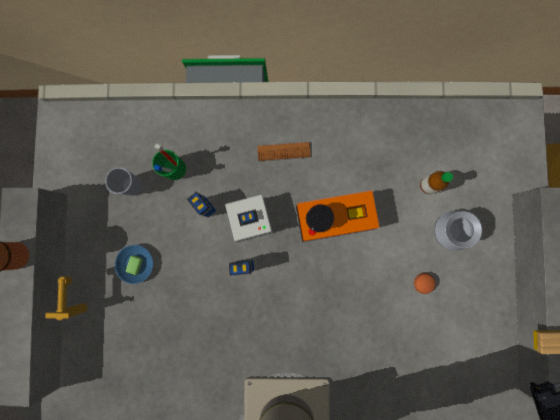

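View pics/scene0.png

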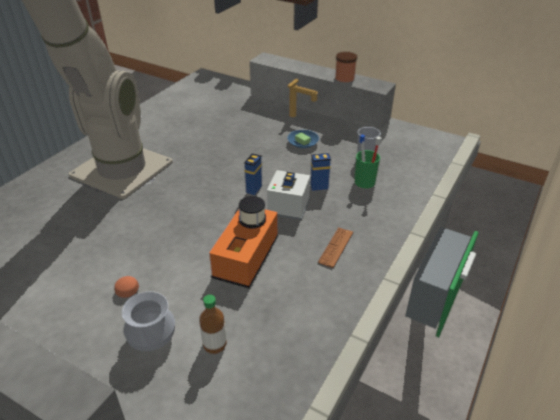

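The top view shows the dock at (248,218) with the caught battery in it. The lantern bay is at (357,213) with its lamp at (320,217), and two larger decoy batteries stand at (201,204) and (241,267). The scene view agrees.

Run:
```python
from h import *
d=np.load("top0.npz");W,ok,img=d["W"],d["ok"],d["img"]
hsv=cv2.cvtColor(img,cv2.COLOR_RGB2HSV);H,S,V=[hsv[...,i].astype(int) for i in range(3)]
v,u=np.mgrid[:420,:560]
K,D,T=d["mtx"],d["dist"],np.linalg.inv(d["view"])
def ray(px,h):
    q=cv2.undistortPoints(np.array(px,float).reshape(-1,1,2),K,D).reshape(-1,2)
    r=np.c_[q[:,0],-q[:,1],-np.ones(len(q))]@T[:3,:3].T; o=T[:3,3]
    return (o+r*((h-o[2])/r[:,2])[:,None])[:,:2]
def rect(m,h,name):
    cs,_=cv2.findContours(m.astype(np.uint8),cv2.RETR_EXTERNAL,cv2.CHAIN_APPROX_NONE)
    c=max(cs,key=cv2.contourArea); p=ray(c[:,0],h).astype(np.float32)
    r=cv2.minAreaRect(p); print(name,"n",int(m.sum()),"c",np.round(r[0],4),"size",np.round(r[1],4),"ang",round(r[2],2))
z=W[...,2]
near=lambda a,b,r:(abs(u-a)<r)&(abs(v-b)<r)
rect(near(248,218,35)&(abs(z-.085)<.012),.085,"dock depth")
rect(near(248,218,35)&(S<60)&(V>120),.085,"dock white")
rect(near(338,215,60)&(abs(z-.085)<.012),.085,"lantern depth")
rect(near(338,215,60)&(H<15)&(S>180)&(V>150),.085,"lantern orange")
rect(near(320,217,25)&(abs(z-.137)<.015),.137,"lamp")
rect(near(248,217,14)&(z>.097)&(z<.115),.104,"battery depth")
rect(near(357,213,14)&(z<.07),.07,"bay hole")
for n,a,b in(("batt",248,217),("b2",203,204),("b3",241,267),("bay",357,213),("docktop",235,228),("lant",340,205)):
    m=near(a,b,5); print(n,W[m].mean(0).round(3),z[m].max().round(3),z[m].min().round(3))
big=cv2.resize(img[170:290,180:400],None,fx=3.6,fy=3.6,interpolation=cv2.INTER_CUBIC);cv2.imwrite("pics/crop.png",big[...,::-1])
```

```text
dock depth n 1284 c [0.5523 0.1026] size [0.1007 0.1006] ang 14.96
dock white n 1168 c [0.5519 0.1034] size [0.1027 0.1014] ang 14.86
lantern depth n 2173 c [ 0.5587 -0.1343] size [0.1001 0.2007] ang 9.98
lantern orange n 1590 c [ 0.5573 -0.1336] size [0.0985 0.2006] ang 9.98
lamp n 570 c [ 0.5492 -0.084 ] size [0.065  0.0649] ang 0.06
battery depth n 155 c [0.5526 0.103 ] size [0.0248 0.041 ] ang 15.38
bay hole n 162 c [ 0.5679 -0.1846] size [0.0271 0.0418] ang 10.4
batt [0.551 0.099 0.105] 0.111 0.066
b2 [0.584 0.217 0.107] 0.117 0.031
b3 [0.423 0.115 0.112] 0.116 0.106
bay [ 0.566 -0.189  0.056] 0.088 0.005
docktop [0.523 0.136 0.082] 0.09 -0.003
lant [ 0.584 -0.14   0.085] 0.089 0.081
```

View pics/crop.png

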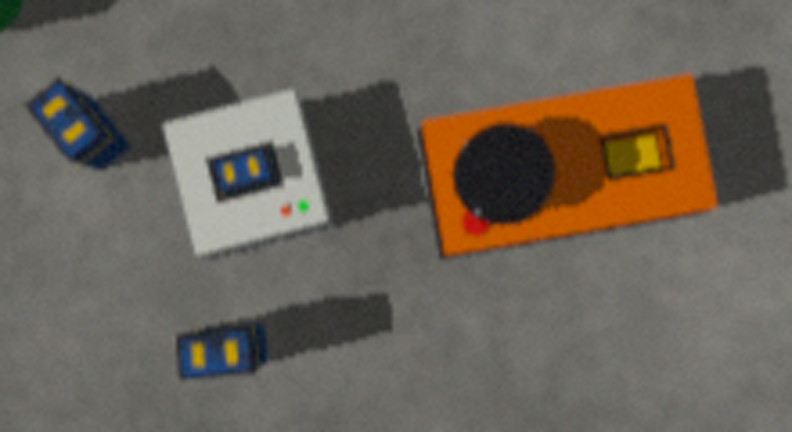

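Emit:
step_arm:
  delta_pos:
    - [0.8, 0.8, 0]
    - [0.8, 0.8, 0]
    - [0.8, 0.8, 0]
    - [0.8, 0.8, 0]
    - [0.8, 0.8, 0]
    - [0.8, 0.8, 0]
    - [0.8, 0.8, 0]
    - [0.8, 0.8, 0]
    - [0.8, 0.8, 0]
    - [0.8, 0.8, 0]
    - [0.8, 0.8, 0]
    - [0.8, 0.8, 0]
  turn: [0.3, 0.3, 0.3, 0.3, 0.3, 0.3, 0.3, 0.3, 0.3, 0.3, 0.3, 0.3]
  grip: 1
  newtons: 20

```text
time: 1.3
ee_pos: [0.4202, -0.3571, 0.2226]
eef_rot: [0.935, 0.355, 0.0, 0.0]
ft_force: [0.4, -1.5, 0.0]
width: 0.0027
grip_force: 0.0
```

Emit:
step_arm:
  delta_pos:
    - [0.22, 0.77, 0]
    - [0.22, 0.77, 0]
    - [0.22, 0.77, 0]
    - [0.22, 0.77, 0]
    - [0.22, 0.77, 0]
    - [0.22, 0.77, 0]
    - [0.22, 0.77, 0]
    - [0.22, 0.77, 0]
    - [0.22, 0.77, 0]
    - [0.22, 0.77, 0]
    - [0.22, 0.77, 0]
    - [0.22, 0.77, 0]
  turn: [0.39, 0.39, 0.39, 0.39, 0.39, 0.39, 0.39, 0.39, 0.39, 0.39, 0.39, 0.39]

```text
time: 2.5
ee_pos: [0.485, -0.1264, 0.2226]
eef_rot: [0.8, 0.6, 0.0, 0.0]
ft_force: [0.7, -0.4, 0.4]
width: 0.0001
grip_force: 0.0
```

Emit:
step_arm:
  delta_pos:
    - [0.22, 0.77, 0]
    - [0.22, 0.77, 0]
    - [0.22, 0.77, 0]
    - [0.22, 0.77, 0]
    - [0.22, 0.77, 0]
    - [0.22, 0.77, 0]
    - [0.22, 0.77, 0]
    - [0.22, 0.77, 0]
    - [0.22, 0.77, 0]
    - [0.22, 0.77, 0]
    - [0.22, 0.77, 0]
    - [0, 0, 0]
  turn: [0.38, 0.38, 0.38, 0.38, 0.38, 0.38, 0.38, 0.38, 0.38, 0.38, 0.38, 0]

```text
time: 3.7
ee_pos: [0.5453, 0.0877, 0.2226]
eef_rot: [0.625, 0.781, 0.001, -0.001]
ft_force: [-0.6, -0.4, 0.3]
width: 0.0007
grip_force: 0.0
```

Emit:
step_arm:
  delta_pos:
    - [0.28, 0.61, 0]
    - [0, 0, -0.8]
    - [0, 0, -0.8]
    - [0, 0, -0.8]
    - [0, 0, -0.8]
    - [0, 0, -0.7]
    - [0, 0, -0.3]
    - [0, 0, 0]
    - [0, 0, 0]
  turn: [0.34, 0, 0, 0, 0, 0, 0, 0, 0]

```text
time: 4.6
ee_pos: [0.5526, 0.0993, 0.1183]
eef_rot: [0.611, 0.791, 0.0, 0.0]
ft_force: [0.1, 0.5, -0.5]
width: 0.0002
grip_force: 0.0
```

Emit:
step_arm:
  delta_pos:
    - [0, 0, -0.08]
    - [0, 0, -0.08]
    - [0, 0, -0.08]
    - [0, 0, -0.08]
    - [0, 0, -0.08]
    - [0, 0, -0.08]
    - [0, 0, 0]
    - [0, 0, 0]
  turn: [0, 0, 0, 0, 0, 0, 0, 0]

```text
time: 5.4
ee_pos: [0.5526, 0.0991, 0.1061]
eef_rot: [0.611, 0.791, 0.0, 0.0]
ft_force: [-1.6, -1.0, 5.5]
width: 0.0006
grip_force: 2.9
```

Emit:
step_arm:
  delta_pos:
    - [0, 0, -0.06]
    - [0, 0, -0.06]
    - [0, 0, 0]
  turn: [0, 0, 0]

```text
time: 5.7
ee_pos: [0.5526, 0.0991, 0.1031]
eef_rot: [0.611, 0.791, 0.0, 0.0]
ft_force: [-1.1, -0.7, 6.6]
width: 0.0005
grip_force: 3.1
```

Emit:
step_arm:
  delta_pos:
    - [0, 0, -0.06]
    - [0, 0, -0.04]
    - [0, 0, 0]
  turn: [0, 0, 0]

```text
time: 6.0
ee_pos: [0.5528, 0.0992, 0.101]
eef_rot: [0.612, 0.791, 0.001, 0.001]
ft_force: [-1.9, -1.5, 9.2]
width: 0.0006
grip_force: 4.6
```

Emit:
step_arm:
  delta_pos:
    - [0, 0, -0.06]
    - [0, 0, 0]
    - [0, 0, 0]
  turn: [0, 0, 0]

```text
time: 6.3
ee_pos: [0.5531, 0.0992, 0.1]
eef_rot: [0.611, 0.791, 0.001, 0.001]
ft_force: [-1.1, -0.1, 12.1]
width: 0.0005
grip_force: 5.9
```

Emit:
step_arm:
  delta_pos:
    - [0, 0, -0.04]
    - [0, 0, 0]
    - [0, 0, 0]
  turn: [0, 0, 0]

```text
time: 6.6
ee_pos: [0.5533, 0.0993, 0.0993]
eef_rot: [0.611, 0.791, 0.001, 0.001]
ft_force: [-1.3, -1.0, 13.7]
width: 0.0002
grip_force: 6.8
```

Emit:
step_arm:
  delta_pos:
    - [0, 0, -0.04]
    - [0, 0, 0]
    - [0, 0, 0]
  turn: [0, 0, 0]

```text
time: 6.9
ee_pos: [0.5535, 0.0993, 0.0985]
eef_rot: [0.612, 0.791, 0.001, 0.001]
ft_force: [-2.7, -0.8, 15.3]
width: 0.0003
grip_force: 7.7
```

Emit:
step_arm:
  delta_pos:
    - [0, 0, 0.2]
    - [0, 0, 0.4]
    - [0, 0, 0.8]
    - [0, 0, 0.8]
    - [0, 0, 0.8]
    - [0, 0, 0.8]
    - [0, 0, 0]
    - [0, 0, 0]
    - [0, 0, 0]
    - [0, 0, 0]
    - [0, 0, 0]
    - [0, 0, 0]
  turn: [0, 0, 0, 0, 0, 0, 0, 0, 0, 0, 0, 0]

```text
time: 8.1
ee_pos: [0.552, 0.099, 0.1912]
eef_rot: [0.611, 0.791, -0.0, -0.0]
ft_force: [-0.9, -0.1, -0.8]
width: 0.0009
grip_force: 0.0
```

Run:
```python
from h import *
c=camera("scene"); W,ok=cloud(c); im=c["image"]
cv2.imwrite("pics/s1.png",cv2.resize(im[110:290,180:420],None,fx=3,fy=3)[...,::-1])
s=read_state();print(s["time"],s["ee_pos"],s["ft_force"])
```

```text
8.15 [0.55202173 0.09904839 0.19130708] [-0.75173    -0.76060242 -0.28625167]
```

View pics/s1.png

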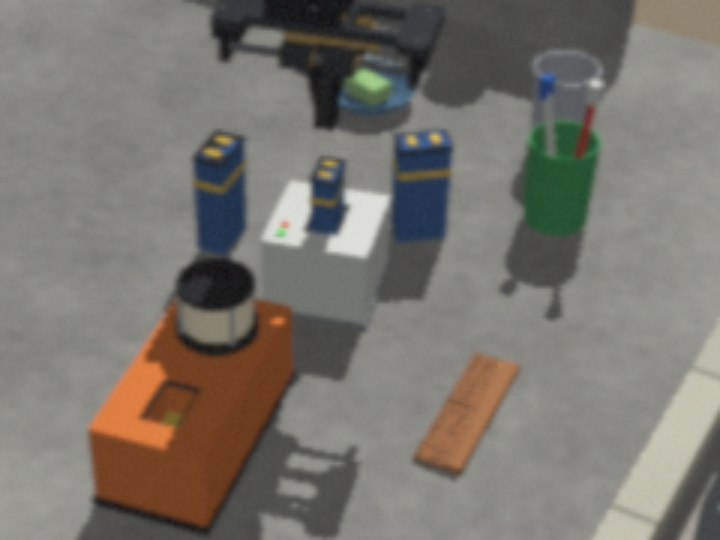

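The battery has popped up (about 55 mm showing at (328,195) in the crop). Next I open and grip it.

Emit:
step_arm:
  delta_pos:
    - [0, 0.16, 0]
    - [0, 0, 0]
    - [0, 0, 0]
    - [0, 0, -0.5]
    - [0, 0, -0.8]
    - [0, 0, -0.8]
    - [0, 0, -0.8]
    - [0, 0, -0.5]
    - [0, 0, 0]
    - [0, 0, 0]
  turn: [0.05, 0, 0, 0, 0, 0, 0, 0, 0, 0]
  grip: 0.35

```text
time: 9.15
ee_pos: [0.5522, 0.1032, 0.1068]
eef_rot: [0.609, 0.793, 0.0, -0.0]
ft_force: [-0.1, 0.4, 0.3]
width: 0.0559
grip_force: 0.0
```

Emit:
step_arm:
  delta_pos:
    - [0, 0, 0]
    - [0, 0, 0]
    - [0, 0, 0]
    - [0, 0, 0]
    - [0, 0, 0]
    - [0, 0, 0]
  turn: [0, 0, 0, 0, 0, 0]
  grip: 1
  newtons: 20

```text
time: 9.75
ee_pos: [0.5522, 0.103, 0.1067]
eef_rot: [0.609, 0.793, 0.0, 0.0]
ft_force: [0.0, -0.3, 0.4]
width: 0.0243
grip_force: 20.0
```

Emit:
step_arm:
  delta_pos:
    - [0, 0, 0.2]
    - [0, 0, 0.4]
    - [0, 0, 0.6]
    - [0, 0, 0.8]
    - [0, 0, 0.8]
    - [0, 0, 0.8]
    - [0, 0, 0.8]
    - [0, 0, 0.4]
    - [0, 0, 0]
    - [0, 0, 0]
  turn: [0, 0, 0, 0, 0, 0, 0, 0, 0, 0]

```text
time: 10.75
ee_pos: [0.5519, 0.1029, 0.2262]
eef_rot: [0.609, 0.793, -0.0, -0.0]
ft_force: [-0.4, 0.3, -1.4]
width: 0.0238
grip_force: 20.0
```

Emit:
step_arm:
  delta_pos:
    - [0.04, -0.7, 0]
    - [0.04, -0.7, 0]
    - [0.04, -0.7, 0]
    - [0.04, -0.7, 0]
    - [0.04, -0.7, 0]
    - [0.04, -0.7, 0]
    - [0.04, -0.7, 0]
    - [0.04, -0.7, 0]
    - [0.04, -0.7, 0]
    - [0.04, -0.7, 0]
    - [0.04, -0.7, 0]
    - [0.04, -0.7, 0]
  turn: [-0.06, -0.06, -0.06, -0.06, -0.06, -0.06, -0.06, -0.06, -0.06, -0.06, -0.06, -0.06]

```text
time: 11.95
ee_pos: [0.5642, -0.1084, 0.2266]
eef_rot: [0.643, 0.766, 0.0, 0.0]
ft_force: [0.7, 0.1, -2.3]
width: 0.024
grip_force: 20.0
```

Emit:
step_arm:
  delta_pos:
    - [0.1, -0.7, 0]
    - [0, -0.7, 0]
    - [0, -0.7, 0]
    - [0, -0.6, 0]
    - [0, -0.36, 0]
    - [0, 0, 0]
    - [0, 0, 0]
    - [0, 0, 0]
  turn: [0, 0, 0, 0, 0, 0, 0, 0]

```text
time: 12.75
ee_pos: [0.5668, -0.1823, 0.2267]
eef_rot: [0.642, 0.767, 0.0, -0.0]
ft_force: [0.8, 0.4, -1.9]
width: 0.0239
grip_force: 20.0
```

Run:
```python
from h import *
s=read_state();print({k:np.round(s[k],4) for k in("time","ee_pos","eef_rot","ft_force","width")})
for n in ("scene","top"):
    c=camera(n); W,ok=cloud(c); im=c["image"]
    hsv=cv2.cvtColor(im,cv2.COLOR_RGB2HSV)
    m=ok&(abs(W[...,0]-.567)<.05)&(abs(W[...,1]+.1835)<.05)&(hsv[...,0]>100)&(hsv[...,0]<130)&(hsv[...,1]>100)&(W[...,2]>.14)
    print(n,m.sum()); 
    if m.sum(): P=W[m]; print(P.min(0).round(3),P.max(0).round(3),np.median(P,0).round(3))
    if n=="scene": cv2.imwrite("pics/s2.png",cv2.resize(im[110:290,150:390],None,fx=3,fy=3)[...,::-1]); np.savez("s2.npz",W=W,ok=ok,img=im)
    d=ok&(abs(W[...,0]-.5523)<.01)&(abs(W[...,1]-.103)<.018)&(W[...,2]<.085)&(W[...,2]>.01)
    print("dock well z",np.median(W[d][:,2]) if d.any() else None,d.sum())
```

```text
{'time': np.float64(12.75), 'ee_pos': array([ 0.5668, -0.1823,  0.2267]), 'eef_rot': array([ 6.422e-01,  7.666e-01,  3.000e-04, -0.000e+00]), 'ft_force': array([ 0.8493,  0.4201, -1.9058]), 'width': np.float64(0.0239)}
scene 300
[ 0.545 -0.207  0.178] [ 0.59  -0.164  0.374] [ 0.577 -0.201  0.209]
dock well z 0.06875749315540663 16
top 43
[ 0.524 -0.168  0.179] [ 0.574 -0.147  0.396] [ 0.562 -0.164  0.214]
dock well z 0.05508430353298377 94
```

View pics/s2.png

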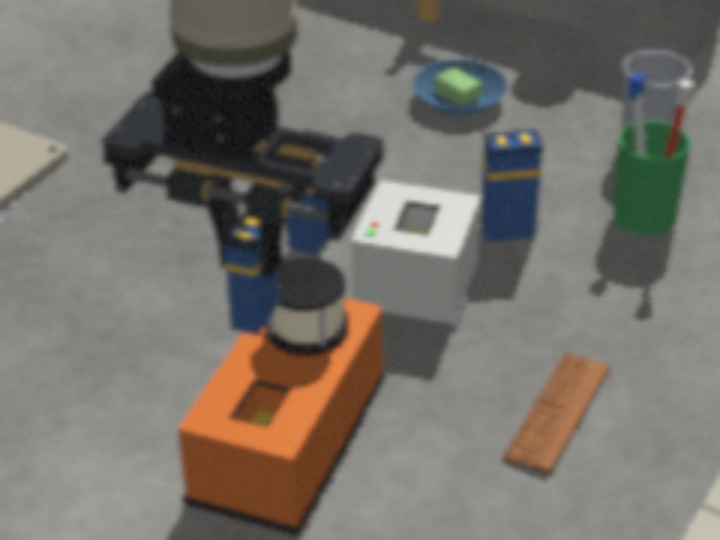

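Emit:
step_arm:
  delta_pos:
    - [0, -0.05, -0.6]
    - [0, 0, -0.8]
    - [0, 0, -0.8]
    - [0, 0, -0.7]
    - [0, 0, -0.36]
    - [0, 0, 0]
    - [0, 0, 0]
  turn: [0, 0, 0, 0, 0, 0, 0]

```text
time: 13.55
ee_pos: [0.5669, -0.1846, 0.1454]
eef_rot: [0.643, 0.766, 0.0, 0.0]
ft_force: [-0.3, 0.1, -1.5]
width: 0.0241
grip_force: 20.0
```

Emit:
step_arm:
  delta_pos:
    - [0, 0, -0.1]
    - [0, 0, -0.1]
    - [0, 0, -0.1]
    - [0, 0, -0.1]
    - [0, 0, -0.1]
    - [0, 0, 0]
  turn: [0, 0, 0, 0, 0, 0]

```text
time: 14.15
ee_pos: [0.5664, -0.1846, 0.1321]
eef_rot: [0.643, 0.766, -0.0, -0.0]
ft_force: [0.5, -0.2, -1.4]
width: 0.024
grip_force: 20.0
```

Bottom is now 5 mm below the rim with no contact force; continuing.

Emit:
step_arm:
  delta_pos:
    - [0.02, 0.03, -0.15]
    - [0, 0, -0.15]
    - [0, 0, -0.15]
    - [0, 0, -0.15]
    - [0, 0, -0.1]
    - [0, 0, 0]
  turn: [0, 0, 0, 0, 0, 0]

```text
time: 14.75
ee_pos: [0.5669, -0.1839, 0.1146]
eef_rot: [0.643, 0.766, -0.0, -0.0]
ft_force: [-0.4, -0.3, -1.3]
width: 0.0241
grip_force: 20.0
```

Emit:
step_arm:
  delta_pos:
    - [0, 0, -0.1]
    - [0, 0, -0.1]
    - [0, 0, -0.06]
    - [0, 0, 0]
  turn: [0, 0, 0, 0]

```text
time: 15.15
ee_pos: [0.567, -0.1839, 0.1083]
eef_rot: [0.643, 0.766, -0.0, -0.0]
ft_force: [0.0, -0.4, -1.3]
width: 0.0239
grip_force: 20.0
```

Emit:
step_arm:
  delta_pos:
    - [0, 0, -0.06]
    - [0, 0, -0.04]
    - [0, 0, 0]
    - [0, 0, 0]
  turn: [0, 0, 0, 0]

```text
time: 15.55
ee_pos: [0.5673, -0.184, 0.1065]
eef_rot: [0.643, 0.766, 0.0, 0.0]
ft_force: [-1.8, -0.7, 4.2]
width: 0.024
grip_force: 20.0
```

Emit:
step_arm:
  delta_pos:
    - [0, 0, 0]
    - [0, 0, 0]
    - [0, 0, 0]
    - [0, 0, 0]
    - [0, 0, 0.3]
    - [0, 0, 0.8]
    - [0, 0, 0.8]
    - [0, 0, 0.5]
    - [0, 0, 0]
  turn: [0, 0, 0, 0, 0, 0, 0, 0, 0]
  grip: 0.35

```text
time: 16.45
ee_pos: [0.5682, -0.1841, 0.1682]
eef_rot: [0.643, 0.766, 0.001, 0.002]
ft_force: [-0.5, -0.1, 0.6]
width: 0.0568
grip_force: 0.0
```

Run:
```python
from h import *
s=read_state();print({k:np.round(s[k],4) for k in("time","ee_pos","ft_force","width")})
c=camera("scene"); im=c["image"]
cv2.imwrite("pics/s3.png",cv2.resize(im[150:290,170:330],None,fx=4,fy=4)[...,::-1])
```

```text
{'time': np.float64(16.45), 'ee_pos': array([ 0.5682, -0.1841,  0.1682]), 'ft_force': array([-0.5042, -0.0725,  0.6228]), 'width': np.float64(0.0568)}
```

View pics/s3.png

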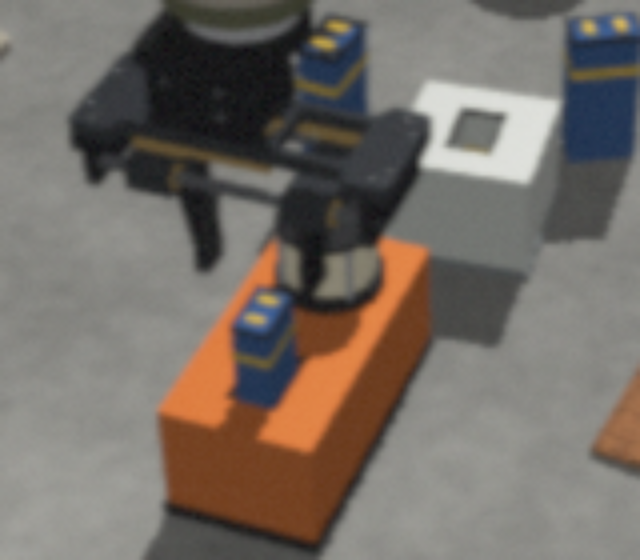

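The battery stands upright in the lantern bay at (265,345), and the dock carriage is up. Now I close the fingers and press on its top.

Emit:
step_arm:
  delta_pos:
    - [0, 0, 0]
    - [0, 0, 0]
    - [0, 0, 0]
    - [0, 0, 0]
    - [0, 0, 0]
    - [0, 0, -0.4]
    - [0, 0, -0.4]
    - [0, 0, -0.2]
    - [0, 0, -0.1]
    - [0, 0, 0]
  turn: [0, 0, 0, 0, 0, 0, 0, 0, 0, 0]
  grip: 1

```text
time: 17.5
ee_pos: [0.5675, -0.1838, 0.1386]
eef_rot: [0.643, 0.766, 0.0, 0.0]
ft_force: [1.2, 0.8, 3.4]
width: 0.0004
grip_force: 1.9
```

Emit:
step_arm:
  delta_pos:
    - [0, 0, -0.12]
    - [0, 0, -0.12]
    - [0, 0, -0.12]
    - [0, 0, -0.12]
    - [0, 0, -0.12]
    - [0, 0, -0.12]
    - [0, 0, -0.12]
    - [0, 0, -0.12]
    - [0, 0, 0]
  turn: [0, 0, 0, 0, 0, 0, 0, 0, 0]

```text
time: 18.4
ee_pos: [0.5677, -0.1838, 0.1152]
eef_rot: [0.643, 0.766, 0.0, 0.001]
ft_force: [0.3, 0.7, 6.2]
width: 0.0005
grip_force: 2.7
```

Emit:
step_arm:
  delta_pos:
    - [0, 0, -0.1]
    - [0, 0, -0.1]
    - [0, 0, 0]
  turn: [0, 0, 0]

```text
time: 18.7
ee_pos: [0.5678, -0.1838, 0.1103]
eef_rot: [0.643, 0.766, 0.0, 0.001]
ft_force: [1.2, 1.0, 6.6]
width: 0.0004
grip_force: 2.8
```

Emit:
step_arm:
  delta_pos:
    - [0, 0, -0.08]
    - [0, 0, 0]
  turn: [0, 0]

```text
time: 18.9
ee_pos: [0.5679, -0.1838, 0.1084]
eef_rot: [0.643, 0.766, 0.001, 0.001]
ft_force: [1.4, 1.4, 5.9]
width: 0.0005
grip_force: 2.9
```

Emit:
step_arm:
  delta_pos:
    - [0, 0, -0.08]
    - [0, 0, 0]
  turn: [0, 0]

```text
time: 19.1
ee_pos: [0.5679, -0.1837, 0.1065]
eef_rot: [0.643, 0.766, 0.001, 0.001]
ft_force: [1.7, 0.6, 6.7]
width: 0.0006
grip_force: 3.0
```

Emit:
step_arm:
  delta_pos:
    - [0, 0, -0.08]
    - [0, 0, 0]
  turn: [0, 0]

```text
time: 19.3
ee_pos: [0.5679, -0.1838, 0.1044]
eef_rot: [0.643, 0.766, 0.001, 0.001]
ft_force: [0.4, 0.4, 5.9]
width: 0.0003
grip_force: 3.0
```

Emit:
step_arm:
  delta_pos:
    - [0, 0, -0.06]
    - [0, 0, 0]
  turn: [0, 0]

```text
time: 19.5
ee_pos: [0.568, -0.1837, 0.103]
eef_rot: [0.643, 0.766, 0.001, 0.001]
ft_force: [0.7, 0.7, 6.0]
width: 0.0003
grip_force: 3.1
```

Emit:
step_arm:
  delta_pos:
    - [0, 0, -0.06]
    - [0, 0, 0]
  turn: [0, 0]

```text
time: 19.7
ee_pos: [0.568, -0.1838, 0.1016]
eef_rot: [0.643, 0.766, 0.001, 0.001]
ft_force: [1.1, 1.2, 5.9]
width: 0.0008
grip_force: 3.2
```

Emit:
step_arm:
  delta_pos:
    - [0, 0, -0.06]
    - [0, 0, 0]
  turn: [0, 0]

```text
time: 19.9
ee_pos: [0.568, -0.1837, 0.1001]
eef_rot: [0.643, 0.766, 0.001, 0.001]
ft_force: [0.1, 0.7, 6.5]
width: 0.0003
grip_force: 3.2
```

Emit:
step_arm:
  delta_pos:
    - [0, 0, -0.06]
    - [0, 0, 0]
  turn: [0, 0]

```text
time: 20.1
ee_pos: [0.5682, -0.1837, 0.0988]
eef_rot: [0.643, 0.766, 0.001, 0.001]
ft_force: [0.9, 0.5, 8.1]
width: 0.0001
grip_force: 3.8
```

Emit:
step_arm:
  delta_pos:
    - [0, 0, -0.06]
    - [0, 0, 0]
  turn: [0, 0]

```text
time: 20.3
ee_pos: [0.5683, -0.1838, 0.0976]
eef_rot: [0.643, 0.766, 0.001, 0.001]
ft_force: [-0.3, 1.7, 11.5]
width: 0.0002
grip_force: 5.2
```

Buffer reached; up to ~15–16 N, then off.

Emit:
step_arm:
  delta_pos:
    - [0, 0, -0.05]
    - [0, 0, 0]
    - [0, 0, 0]
  turn: [0, 0, 0]

```text
time: 20.6
ee_pos: [0.5685, -0.1838, 0.0968]
eef_rot: [0.643, 0.766, 0.001, 0.001]
ft_force: [-1.1, 1.6, 12.6]
width: 0.0002
grip_force: 6.2
```

Emit:
step_arm:
  delta_pos:
    - [0, 0, -0.04]
    - [0, 0, 0]
    - [0, 0, 0]
  turn: [0, 0, 0]

```text
time: 20.9
ee_pos: [0.5686, -0.1838, 0.096]
eef_rot: [0.643, 0.766, 0.001, 0.002]
ft_force: [-0.6, 1.5, 14.3]
width: 0.0004
grip_force: 7.1
```

Emit:
step_arm:
  delta_pos:
    - [0, 0, -0.04]
    - [0, 0, 0]
    - [0, 0, 0]
  turn: [0, 0, 0]

```text
time: 21.2
ee_pos: [0.5688, -0.1838, 0.0953]
eef_rot: [0.643, 0.766, 0.001, 0.002]
ft_force: [-1.0, 2.2, 16.9]
width: 0.0005
grip_force: 8.0
```

Emit:
step_arm:
  delta_pos:
    - [0, 0, 0.2]
    - [0, 0, 0.4]
    - [0, 0, 0.8]
    - [0, 0, 0.8]
    - [0, 0, 0.8]
    - [0, 0, 0.8]
    - [0, 0, 0.8]
    - [0, 0, 0]
    - [0, 0, 0]
    - [0, 0, 0]
    - [0, 0, 0]
    - [0, 0, 0]
  turn: [0, 0, 0, 0, 0, 0, 0, 0, 0, 0, 0, 0]

```text
time: 22.4
ee_pos: [0.5668, -0.1839, 0.2071]
eef_rot: [0.643, 0.766, -0.0, -0.001]
ft_force: [-0.8, 0.2, 0.6]
width: 0.0007
grip_force: 0.0
```

Run:
```python
from h import *
s=read_state();print({k:np.round(s[k],4) for k in("time","ee_pos","ft_force","width")})
c=camera("scene"); im=c["image"]; W,ok=cloud(c)
m=ok&(np.hypot(W[...,0]-.567,W[...,1]+.1835)<.012)&(W[...,2]<.15); print(np.percentile(W[m][:,2],[10,50,90]).round(4))
cv2.imwrite("pics/s4.png",cv2.resize(im[150:290,170:330],None,fx=4,fy=4)[...,::-1])
```

```text
{'time': np.float64(22.4), 'ee_pos': array([ 0.5668, -0.1839,  0.2071]), 'ft_force': array([-0.7759,  0.2425,  0.5562]), 'width': np.float64(0.0007)}
[0.0977 0.0999 0.1023]
```

View pics/s4.png

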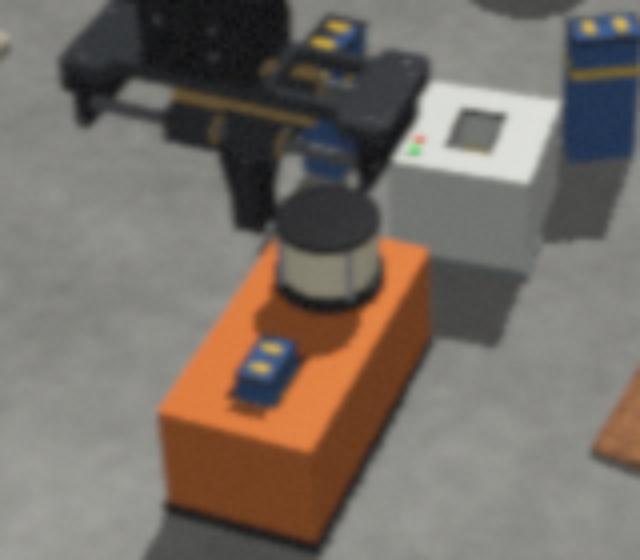

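The battery is held down in the lantern at (265,370) with its top at about 0.10 m. The fingers are clear and the dock carriage is up, so I hand in.

```bash
python3 -c "
from bench import *
print(close_job())"
```

```text
the job is handed in; nothing more can be done
None
```

The battery is out of the dock and caught down in the lantern, its top about 15 mm above the rim, with the gripper clear and the dock carriage up; peak press readings were about 15 N on the dock and 17 N on the lantern, and the job was handed in at about 22 s (no verdict was returned).

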